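# Turn the desk organiser to the stamp

## Task

The rubber stamp is wanted next. Turn the tray of the round desk organiser until the bay with the stamp stands at the brass pointer of the base and the tray rests in its click stop there. Only turn the tray: leave the stamp standing in its bay, and let go.

Things in the scene. Friction and masses are not known exactly. Their poses are not given: they have to be found in the camera images.
- turntable (a joint): Angle of the tray on its fixed base, rad, anticlockwise positive from above, near 0 at the start; vertical axis through handle. Dark wooden tray, diameter 224 mm, rim top 38 above the desk, floor 20; dividers (tops 47) part its near half into three 60-degree bays. Click stops at -1.047, 0, +1.047: some 0.15 N m turns it out of one or into the next; within 0.1 a stop draws it in, between stops it stays put. Ends +-1.4.
- handle (a point): Centre of the tray's handle, on its axis, 113 mm above the desk: a black level bar 64 mm long (its x axis), 16 wide (y) and 26 high, underside 100 and top 126 above the desk, on a 14 mm steel post at the tray's middle. Nothing else on the tray rises over 80. It turns with the tray; at joint value 0 the bar lies along the line from the axis to the pointer.
- front_place (a point): Fixed point of the base (does not turn), 20 mm above the desk, 72 mm from the tray's axis towards the pointer: the centre of the bay that stands at the pointer. Its x axis points from pointer to tray axis. The pointer is a brass arrowhead 24 mm wide, its top 30 above the desk, just outside the rim, 122 to 148 mm from the axis, on the robot's side within 0.4 rad.
- stamp: Loose rubber stamp standing upright on the tray: wooden block 24 x 58 mm, 15 high, with a dark red round knob, 59 high in all; origin at the centre of its underside, z up. Any yaw. It stands in one of the two side bays, 72 mm from the tray's axis, 60 degrees left or right of the pointer; the other side bay holds an eraser, the middle one a binder clip.
Mind the look-alikes: they are no part of the job. Of the things that look like the stamp, the smaller one is meant.

How it is judged:
By the outcome, as a careful person would: the job done as asked, in the order asked, and still so for the second after the job is handed in, with the robot touching nothing.
It also fails if it takes over 32 s, if anything falls off the work surface, if the arm or the gripper's body presses on something with over 40 N, if the wrist force passes 120 N, or if a joint passes its speed limit or range.

## Robot

A 6-joint arm with a two-finger parallel gripper is mounted at the origin on the work surface; the furniture and walls round the work are solid. World frame = base frame: x ahead of the robot, y to its left, z up, the work surface at z = 0. Lengths are in m, angles in rad, forces in N, time in s.
With the tool pointing down it reaches from about 0.35 to 0.925 m from the base axis. Payload 6.4 kg.
Tool frame: the origin (TCP) lies midway between the tips of the shut fingers; the grasp point (between the pads) lies 19 mm behind it; z points along the fingers, y is the line along which they close (so a half turn about z gives the same grasp; the last joint's range is limited). The gripper opens to 85 mm and grips with 20 to 120 N. Pads are 22 mm wide; open, the fingers measure 114 mm over their backs; the gripper's body (76 mm by 85 mm) begins 54 mm behind the grasp point. The pads swing forward as they close: fully open they stand 13 mm farther back than shut.
Start: joints at [-1.429, 0.245, 1.558, -0, 1.339, -0.174], TCP at [0.202, -0.618, 0.231] pointing down, gripper open.
Joint ranges: [-3.13, 3.13], [-1.02, 2.26], [0.13, 2.54], [-0.95, 4.09], [0.21, 2.88], [-2.74, 2.74]. Speed limits (rad/s): [2.57, 2.57, 3.14, 3.14, 3.14, 3.14].

## Interface

Orientations are given as a unit quaternion [x, y, z, w].
In Python, from rig import observe, capture, camera_params, job_done gives the robot as it stands. The module is installed in compiled form; this text tells all that it offers.
- The arm moves only by the tool carry_out, never from a script. Its argument "motion" is a list of rows, each a list of 7 numbers: the shift along the tool's x, y, z in mm, then the turn, a rotation vector about the tool's x, y, z in degrees, then the gripper command: -1 is shut, 1 is fully open, values between are in proportion. In form: [[dx, dy, dz, ax, ay, az, claw], ...]. A call has 1 to 12 rows; each row is the pose to reach, as a shift and turn from the pose commanded when the call began, along the tool's axes at that moment; what a row does not reach only later rows make up. A row lasts 1/10 s, in which the tool goes at most 50 mm and 8.59 degrees, less where a joint would pass 70% of its speed; a pose out of reach is approached as far as the arm can. A call with a gripper value outside its range is refused whole. The fingers move at their own pace and stop on an object; "newtons" is the grip in N (left out, the last holds). Time passes only in rows, so rows that repeat a pose let the fingers close. It gives the time, the measured TCP pose, the force, the opening and the grip force at its end, in the units of the state.
- observe(): the state, without advancing time (a new reading comes with each control period).
- capture(name): name is "scene" or "top"; returns the picture (420x560x3 uint8, red, green, blue); there is no depth.
- camera_params(name): a dict with "intrinsics" (3x3 intrinsics, pixels), "position" and "attitude" of the camera in the world. Camera axes: x right, y up, looking along -z (the intrinsics and any distortion apply to the point x, -y, -z); pixel columns grow to the right and rows downward; lengths in m; the calibration is good to about 2 mm. A picture is of the moment at which its call begins. camera_params takes no time and is no camera call.
- job_done(): hands the job in; it is judged then, once.
The state is a dict: "t": time; "qpos": joint angles; "qvel": joint speeds; "tau": joint torques, N m; "tcp_pos": TCP position; "tcp_rot": TCP orientation; "wrist_force": force on the tool from outside, world axes, zero at the start; "ft_torque": the same for the moment, N m; "grip_width": opening from 0.0 (shut) to 1.0 (fully open); "grasp_force": force on a finger pad.
Only numpy, scipy, OpenCV 4.12 (cv2) and the standard library are available. Lean on these libraries where they do the work, as an engineer would, in place of code of your own. Each camera call takes 0.05 s, during which the arm holds its last target. There are 200 camera calls.

## Working session

There is one attempt and no reset: what is moved stays moved. The work goes in short steps, Python scripts to look and compute and a tool call to move; the robot and the scene stay as the last step left them, time stands still between calls to the robot, and variables do not carry over. Pictures are saved under pics/ and viewed, at most 10 in all, crops included, and the job is handed in when it is done.

Besides the shell and the picture viewer there is one more tool, called after "Request:" as name(argument=value, ...), one argument or row to a line, values as JSON. carry_out: Moves the arm, as the interface text tells. Its arguments: {"type":"object","properties":{"motion":{"type":"array"},"newtons":{"type":"number"}},"required":["motion"]}

```bash
mkdir -p pics; python3 - <<'E'
from rig import *
import cv2
for n in("scene","top"):
    cv2.imwrite(f"pics/{n}0.png",capture(n)[:,:,::-1]); p=camera_params(n); print(n,p)
o=observe();print(o)
E
```

```text
scene {'intrinsics': array([[439.8104348 ,   0.        , 280.55897529],
       [  0.        , 439.8104348 , 210.85486089],
       [  0.        ,   0.        ,   1.        ]]), 'position': array([-0.12929226, -0.5686078 ,  0.41985703]), 'attitude': array([ 0.50597005, -0.24379874, -0.37447506,  0.73778378])}
top {'intrinsics': array([[398.0636419 ,   0.        , 278.19674338],
       [  0.        , 398.0636419 , 218.05897331],
       [  0.        ,   0.        ,   1.        ]]), 'position': array([ 0.32598241, -0.09072347,  0.93262437]), 'attitude': array([-0.0574275 ,  0.06087133,  0.70840374, -0.70082872])}
{'t': 0.1, 'qpos': array([-1.42910294e+00,  2.45742706e-01,  1.55891428e+00, -3.05364130e-05,
        1.33869265e+00, -1.74059281e-01]), 'qvel': array([ 0.00056515, -0.00259725, -0.00269898,  0.00064773, -0.00022328,
        0.00017905]), 'tau': array([ 3.97017152e-05, -4.30673432e+01, -3.27128398e+01, -9.05241995e-05,
        2.84546360e-03, -1.33359453e-05]), 'tcp_pos': array([ 0.20179624, -0.61734608,  0.23027957]), 'tcp_rot': array([ 9.87562460e-01,  1.57224729e-01, -6.37793238e-07, -8.78616490e-04]), 'wrist_force': array([-0.34159527, -0.0752169 ,  1.13499627]), 'ft_torque': array([-0.03576104, -0.03484324,  0.01364167]), 'grasp_force': 0.0, 'grip_width': 0.9983272145918914}
```

View pics/top0.png

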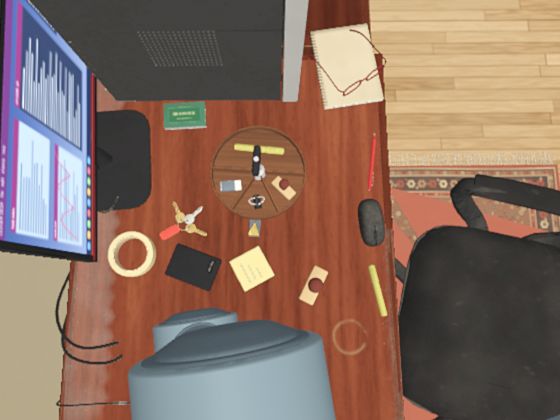

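View pics/scene0.png

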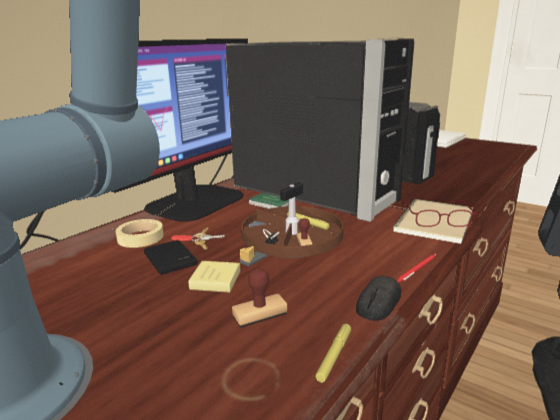

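The top view shows the tray at about (258,172), the black handle bar near (256,160) and the pointer at (255,228). The small stamp is in the right bay at (284,187), with the bigger look-alike loose at (314,285). In this view image right is -y, so the tray has to turn clockwise to -1.047.

```bash
cat > h.py <<'E'
import numpy as np,cv2
from rig import *
from scipy.spatial.transform import Rotation as R
def ray(n,uv,z):
    p=camera_params(n);K=p["intrinsics"];d=np.linalg.inv(K)@[uv[0],uv[1],1.]
    d=R.from_quat(p["attitude"]).as_matrix()@(d*[1,-1,-1]);return p["position"]+d*(z-p["position"][2])/d[2]
def pix(n,P):
    p=camera_params(n);c=R.from_quat(p["attitude"]).as_matrix().T@(np.array(P)-p["position"])
    q=p["intrinsics"]@(c*[1,-1,-1]);return q[:2]/q[2]
E
python3 - <<'E'
from h import *
im=cv2.imread("pics/top0.png")
c=im[120:250,200:320];cv2.imwrite("pics/c0.png",cv2.resize(c,None,fx=4.5,fy=4.5,interpolation=cv2.INTER_CUBIC))
for uv,z in [((258,172),.038),((256,160),.126),((255,228),.03),((290,100),.0),((284,187),.03)]: print(uv,ray("top",uv,z).round(3))
E
```

```text
(258, 172) [ 0.586 -0.05   0.038]
(256, 160) [ 0.587 -0.05   0.126]
(255, 228) [ 0.456 -0.043  0.03 ]
(290, 100) [ 0.783 -0.129  0.   ]
(284, 187) [ 0.552 -0.11   0.03 ]
```

View pics/c0.png

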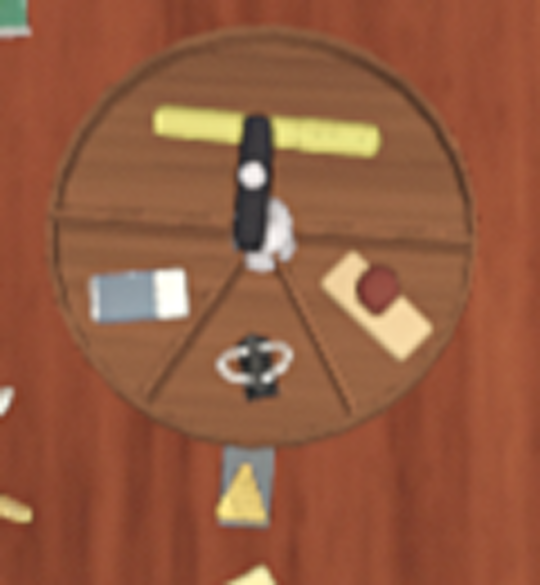

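The crop shows the stamp in the right bay, the binder clip in the middle and the eraser on the left. The bar runs from crop (258,118) to (248,248), with the post cap at (254,175), which is full-image (256.4,158.9).

```bash
python3 - <<'E'
from h import *
f=lambda u,v:(200+u/4.5,120+v/4.5)
cap=ray("top",f(254,175),.126); a=ray("top",f(258,118),.126);b=ray("top",f(246,240),.126)
rim=ray("top",f(262,237),.038); ptr=ray("top",f(246,497),.03); tip=ray("top",f(248,465),.03)
print(cap,a,b,rim,ptr,tip)
print("bar len/dir",np.linalg.norm(a-b),np.degrees(np.arctan2(*(a-b)[1::-1])),"ptr dist/dir",np.linalg.norm((rim-ptr)[:2]),np.degrees(np.arctan2(*(rim-ptr)[1::-1])))
print("cap in scene",pix("scene",cap))
# black bar in scene
im=cv2.imread("pics/scene0.png")[175:205,270:315];m=(im.max(2)<45).astype('uint8')
n,l,s,c=cv2.connectedComponentsWithStats(m);print(s[1:],c[1:]+[270,175])
o=observe();Rt=R.from_quat(o["tcp_rot"])
for z in(.23,.150,.094):print(z,Rt.inv().apply(np.array([cap[0],cap[1],z])-o["tcp_pos"])*1000)
print(Rt.as_matrix())
E
```

```text
[ 0.58929557 -0.05098395  0.126     ] [ 0.61720667 -0.05292247  0.126     ] [ 0.55785725 -0.04719935  0.126     ] [ 0.58467347 -0.05071272  0.038     ] [ 0.45040543 -0.04185336  0.03      ] [ 0.46685382 -0.04289289  0.03      ]
bar len/dir 0.05962471864955996 -5.508055419526001 ptr dist/dir 0.1345600063191619 -3.7750536501759258
cap in scene [291.68084785 185.27773195]
[[ 25   9   1   1   1]
 [ 29   8   1   1   1]
 [ 32   9   1   1   1]
 [ 11  11  22  14 151]
 [ 10  18   4   2   5]] [[295.         184.        ]
 [299.         183.        ]
 [302.         184.        ]
 [292.77483444 192.54304636]
 [281.4        193.2       ]]
0.23 [ 544.21881929 -418.02680796    1.15476323]
0.15 [ 544.19681763 -417.88796173   81.15463971]
0.094 [ 544.18141647 -417.79076937  137.15455325]
[[ 9.50560769e-01  3.10538479e-01 -2.77540200e-04]
 [ 3.10538481e-01 -9.50559225e-01  1.73517677e-03]
 [ 2.75020758e-04 -1.73557788e-03 -9.99998456e-01]]
```

Request:
carry_out(
  motion=[
    [543,-418,0,0,0,-100,0.2],
    [543,-418,0,0,0,-100,0.2],
    [543,-418,0,0,0,-100,0.2],
    [543,-418,0,0,0,-100,0.2],
    [543,-418,0,0,0,-100,0.2],
    [543,-418,0,0,0,-100,0.2],
    [543,-418,0,0,0,-100,0.2],
    [543,-418,0,0,0,-100,0.2],
    [543,-418,0,0,0,-100,0.2],
    [543,-418,0,0,0,-100,0.2],
    [543,-418,0,0,0,-100,0.2],
    [543,-418,0,0,0,-100,0.2],
  ],
)

```text
t: 1.3
tcp_pos: [0.5408, -0.1202, 0.231]
tcp_rot: [0.512, 0.859, -0.0, -0.0]
wrist_force: [0.9, -1.2, 0.4]
grip_width: 0.6
grasp_force: 0.0
```

```bash
cat > st.py <<'E'
from h import *
import sys
o=observe();Rt=R.from_quat(o["tcp_rot"]);X=Rt.as_matrix()[:,0]
print(o["t"],o["tcp_pos"].round(4),"yaw",np.degrees(np.arctan2(X[1],X[0])).round(2),"z",Rt.as_matrix()[:,2].round(3),o["qpos"].round(2),o["wrist_force"].round(1),o["ft_torque"].round(2),o["grip_width"],o["grasp_force"])
for z in(.17,.094):print(z,(Rt.inv().apply(np.array([.588,-.051,z])-o["tcp_pos"])*1000).round(1))
E
python3 st.py
```

```text
1.3 [ 0.5408 -0.1202  0.231 ] yaw 118.38 z [-0.  0. -1.] [-0.42  0.02  1.81 -0.    1.32 -0.92] [ 0.9 -1.2  0.4] [-0.03  0.    0.  ] 0.5995416307151922 0.0
0.17 [38.5 74.5 61. ]
0.094 [ 38.4  74.5 137. ]
```

Request:
carry_out(
  motion=[
    [20,40,0,0,0,-30,0.2],
    [38,74,0,0,0,-57,0.2],
    [38,74,30,0,0,-57,0.2],
    [38,74,60,0,0,-57,0.2],
    [38,74,60,0,0,-57,0.2],
    [38,74,60,0,0,-57,0.2],
    [38,74,60,0,0,-57,0.2],
    [38,74,60,0,0,-57,0.2],
    [38,74,60,0,0,-57,0.2],
  ],
)

```text
t: 2.2
tcp_pos: [0.5873, -0.0539, 0.171]
tcp_rot: [0.044, 0.999, 0.0, -0.0]
wrist_force: [-0.1, 0.8, 0.2]
grip_width: 0.602
grasp_force: 0.0
```

```bash
python3 st.py; python3 - <<'E'
from h import *
for n in("scene","top"):cv2.imwrite(f"pics/{n}1.png",capture(n)[:,:,::-1])
a=cv2.imread("pics/scene1.png")[130:270,210:370]
b=cv2.imread("pics/top1.png")[100:240,180:340]
cv2.imwrite("pics/c1.png",cv2.resize(np.hstack([a,b]),None,fx=2.5,fy=2.5,interpolation=cv2.INTER_CUBIC))
E
```

```text
2.2 [ 0.5873 -0.0539  0.171 ] yaw 174.98 z [-0.001  0.    -1.   ] [-0.28  0.17  1.76  0.    1.21 -1.77] [-0.1  0.8  0.2] [-0.04 -0.01 -0.01] 0.6017856768495635 0.0
0.17 [-0.4  2.9  1. ]
0.094 [-0.5  2.9 77. ]
```

View pics/c1.png

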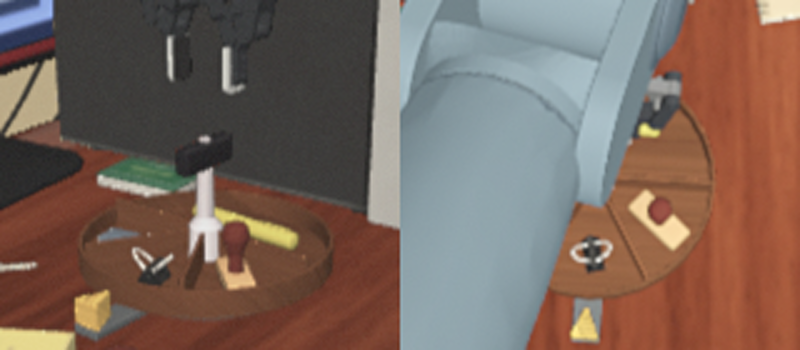

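The fingers straddle the bar: in the scene crop the pads are at about (178,60) and (235,65), above the bar at (205,150). I'll shift 3 mm, descend and grip.

Request:
carry_out(
  motion=[
    [0,3,30,0,0,0,0.2],
    [0,3,55,0,0,0,0.2],
    [0,3,76,0,0,0,0.2],
    [0,3,76,0,0,0,0.2],
    [0,3,76,0,0,0,-1],
    [0,3,76,0,0,0,-1],
    [0,3,76,0,0,0,-1],
    [0,3,76,0,0,0,-1],
    [0,3,76,0,0,0,-1],
    [0,3,76,0,0,0,-1],
  ],
  newtons=40,
)

```text
t: 3.3
tcp_pos: [0.589, -0.0508, 0.0972]
tcp_rot: [0.043, 0.999, -0.0, 0.001]
wrist_force: [-0.5, 2.9, 5.7]
grip_width: 0.182
grasp_force: 40.4
```

```bash
python3 st.py
```

```text
3.3 [ 0.589  -0.0508  0.0972] yaw 175.12 z [ 0.003 -0.    -1.   ] [-0.28  0.26  1.8   0.    1.08 -1.76] [-0.5  2.9  5.7] [0.41 0.09 0.21] 0.1821939482791759 40.43883562088013
0.17 [  0.8  -0.2 -72.8]
0.094 [ 1.  -0.2  3.2]
```

Request:
carry_out(
  motion=[
    [0,0,-1,0,0,1,-1],
    [0,0,-2,0,0,3,-1],
    [0,0,-2,0,0,6,-1],
    [0,0,-2,0,0,9,-1],
    [0,0,-2,0,0,12,-1],
    [0,0,-2,0,0,15,-1],
    [0,0,-2,0,0,18,-1],
    [0,0,-2,0,0,21,-1],
    [0,0,-2,0,0,24,-1],
    [0,0,-2,0,0,27,-1],
    [0,0,-2,0,0,30,-1],
  ],
)

```text
t: 4.4
tcp_pos: [0.5889, -0.0509, 0.0973]
tcp_rot: [0.301, 0.953, 0.0, 0.002]
wrist_force: [5.8, 1.4, -5.2]
grip_width: 0.18
grasp_force: 39.8
```

```bash
python3 st.py
```

```text
4.4 [ 0.5889 -0.0509  0.0973] yaw 144.91 z [ 0.003 -0.    -1.   ] [-0.28  0.26  1.8   0.    1.07 -1.24] [ 5.8  1.4 -5.2] [ 0.17 -0.87  0.09] 0.1799535217019021 39.75742220878601
0.17 [  0.5  -0.5 -72.7]
0.094 [ 0.7 -0.6  3.3]
```

Request:
carry_out(
  motion=[
    [0,0,1,0,0,3,-1],
    [0,0,1,0,0,6,-1],
    [0,0,1,0,0,9,-1],
    [0,0,1,0,0,12,-1],
    [0,0,1,0,0,15,-1],
    [0,0,1,0,0,18,-1],
    [0,0,1,0,0,21,-1],
    [0,0,1,0,0,24,-1],
    [0,0,1,0,0,27,-1],
    [0,0,1,0,0,29,-1],
    [0,0,1,0,0,30,-1],
    [0,0,1,0,0,30,-1],
  ],
)

```text
t: 5.6
tcp_pos: [0.5889, -0.051, 0.0972]
tcp_rot: [0.537, 0.844, 0.001, 0.001]
wrist_force: [3.9, 2.3, 2.9]
grip_width: 0.178
grasp_force: 40.9
```

```bash
python3 st.py;  python3 - <<'E'
from h import *
for n in("scene","top"):cv2.imwrite(f"pics/{n}2.png",capture(n)[:,:,::-1])
a=cv2.imread("pics/scene2.png")[130:270,210:370]
b=cv2.imread("pics/top2.png")[100:240,180:340]
cv2.imwrite("pics/c2.png",cv2.resize(np.hstack([a,b]),None,fx=2.5,fy=2.5,interpolation=cv2.INTER_CUBIC))
E
```

```text
5.6 [ 0.5889 -0.051   0.0972] yaw 115.1 z [ 0.003 -0.    -1.   ] [-0.28  0.26  1.8   0.    1.08 -0.72] [3.9 2.3 2.9] [ 0.31 -0.5   0.15] 0.17815246562239473 40.924386978149414
0.17 [  0.2  -0.6 -72.8]
0.094 [ 0.4 -0.8  3.2]
```

View pics/c2.png

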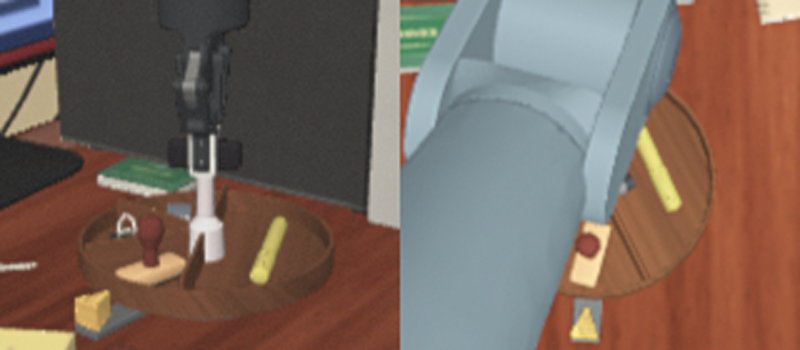

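The stamp stands upright at the pointer: its knob is at crop (588,243) in the top view and the pointer at (586,322). Next I'll let go, lift and check.

Request:
carry_out(
  motion=[
    [0,0,0,0,0,0,0.2],
    [0,0,0,0,0,0,0.2],
    [0,0,0,0,0,0,0.2],
    [0,0,0,0,0,0,0.2],
    [0,0,0,0,0,0,0.2],
    [0,0,-20,0,0,0,0.2],
    [0,0,-50,0,0,0,0.2],
    [0,0,-80,0,0,0,0.2],
    [0,0,-110,0,0,0,0.2],
    [0,0,-130,0,0,0,0.2],
    [0,0,-130,0,0,0,0.2],
  ],
)

```text
t: 6.8
tcp_pos: [0.5896, -0.0515, 0.2301]
tcp_rot: [0.537, 0.844, 0.001, 0.003]
wrist_force: [0.4, -0.4, -0.0]
grip_width: 0.599
grasp_force: 0.0
```

```bash
python3 st.py
```

```text
6.8 [ 0.5896 -0.0515  0.2301] yaw 115.09 z [ 0.007 -0.002 -1.   ] [-0.28  0.11  1.72 -0.    1.31 -0.72] [ 0.4 -0.4 -0. ] [ 0.01 -0.02 -0.05] 0.5987046162285569 0.0
0.17 [ 1.4 -1.6 60.1]
0.094 [  1.8  -2.  136.1]
```

Request:
carry_out(
  motion=[
    [-36,-17,0,0,0,0,0.2],
    [-72,-34,0,0,0,0,0.2],
    [-108,-51,0,0,0,0,0.2],
    [-144,-68,0,0,0,0,0.2],
    [-180,-85,0,0,0,0,0.2],
    [-226,-106,0,0,0,0,0.2],
    [-226,-106,0,0,0,0,0.2],
    [-226,-106,0,0,0,0,0.2],
  ],
)

```text
t: 7.6
tcp_pos: [0.5867, -0.3011, 0.2241]
tcp_rot: [0.537, 0.843, 0.0, -0.002]
wrist_force: [0.5, 0.5, 0.1]
grip_width: 0.599
grasp_force: 0.0
```

```bash
python3 - <<'E'
from h import *
for n in("scene","top"):cv2.imwrite(f"pics/{n}3.png",capture(n)[:,:,::-1])
b=cv2.imread("pics/top3.png")[120:250,200:320]
cv2.imwrite("pics/c3.png",cv2.resize(b,None,fx=4.5,fy=4.5,interpolation=cv2.INTER_CUBIC))
E
```

```text
(no output)
```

View pics/c3.png

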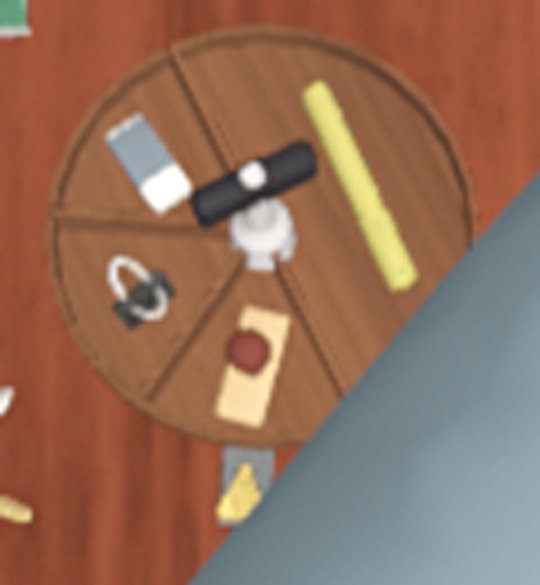

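The stamp's bay is at the pointer. The dividers end at crop (150,400) and about (345,395), the same places that framed the middle bay at the start, so the tray is in the stop. The stamp is upright and the gripper is clear.

```bash
python3 -c "
from rig import *
print(job_done())"
```

```text
the job is handed in; nothing more can be done
None
```

The tray is turned 60° clockwise and rests in its click stop with the stamp's bay at the brass pointer; the stamp is still upright, the gripper has let go and is clear, and the job is handed in (no verdict returned) at about 8 s.

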